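Change over the sample trays

ROBOT

A 7-joint arm with a two-finger parallel gripper is mounted at the origin on a cart in front of the work surface, level with it; the furniture and walls round the work are solid. World frame = base frame: x ahead of the robot, y to its left, z up, the work surface at z = 0. Lengths are in m, angles in rad, forces in N, time in s.
With the tool pointing down it reaches from about 0.4 to 0.875 m from the base axis. Payload 19.3 kg.
Tool frame: the origin (TCP) lies at the very end of the fingers, on their centre line; the grasp point (between the pads) lies 19 mm behind it; z points along the fingers, y is the direction in which the jaws open and shut (so a half turn about z gives the same grasp; the last joint's range is limited). The gripper opens to 85 mm and grips with 20 to 120 N. Pads are 22 mm wide; open, the fingers measure 114 mm over their backs; the gripper's body (76 mm by 85 mm) begins 54 mm behind the grasp point. The pads swing forward as they close: fully open they stand 13 mm farther back than shut.
Start: joints at [-1.385, 0.521, -0.036, 1.599, 0.021, 1.021, -0.113], TCP at [0.158, 0.605, 0.231] pointing down, gripper open.
Joint ranges: [-2.91, 2.91], [-0.3, 2.13], [-1.5, 1.42], [0.17, 2.43], [-1.26, 4.41], [0.16, 1.93], [-2.52, 2.52]. Speed limits (rad/s): [1.89, 1.89, 2.39, 2.39, 3.01, 3.01, 3.01].

INTERFACE

Orientations are given as [roll, pitch, yaw] about the fixed x, y, z axes, in that order (R = Rz(yaw) Ry(pitch) Rx(roll)).
In Python, from workcell import bot gives the robot as it stands. The module is installed in compiled form; this text tells all that it offers.
- The arm moves only by the shell command python3 -m inch 'ROWS' [FORCE]. ROWS is JSON, a list of rows, each an object of numbers: "dx", "dy", "dz": the shift along the tool's x, y, z in mm; "rx", "ry", "rz": the turn, a rotation vector about the tool's x, y, z in rad; "hand": the closure, from -1 (fully open) to 1 (shut), so that 0 is half open. In form: [{"dx": .., "dy": .., "dz": .., "rx": .., "ry": .., "rz": .., "hand": ..}, ...]. A call has 1 to 10 rows; each row shifts and turns the commanded pose from where the row before left it, along the tool's axes as they then stand; what a row does not reach is not made up. A row lasts 1/10 s, in which the tool goes at most 50 mm and 8.59 degrees, less where a joint would pass 70% of its speed; a pose out of reach is approached as far as the arm can. A call with a gripper value outside its range is refused whole. The fingers move at their own pace and stop on an object; FORCE is the grip in N (left out, the last holds). Time passes only in rows, so rows that do not move let the fingers close. It gives the time, the measured TCP pose, the force and the opening at its end, in the units of the state.
- bot.observe(): the state, without advancing time (a new reading comes with each control period).
- bot.grab_frame(name): name is "side" or "top" or "wrist"; returns (picture, depth): 420x560x3 uint8, red, green, blue; 420x560 float32, m along the optical axis (not along the pixel's ray), 0 where there is no reading.
- bot.get_calibration(name): a dict with "vertical_fov" (degrees; the focal length in pixels is half the picture's height over the tangent of half this angle, whatever the lens; pixels are square), "cx", "cy" (the principal point, pixels), "origin" and "orientation" of the camera in the world. Camera axes: x right, y down, z forward; pixel columns grow to the right and rows downward; lengths in m; the calibration is good to about 2 mm. A picture is of the moment at which its call begins: read the wrist's pose just before it. get_calibration takes no time and is no camera call; for the wrist camera it gives the pose at the moment of the call.
- bot.job_done(): hands the job in, once; it reports no verdict.
Trained networks look in the newest picture that a camera, given by its name, has taken for a name from the list of things; names that differ only in an ending like _2 or _b are one class to them, and where a whole thing is asked for, a point or a joint stands for the part that bears it (a point fixed in the world has none). Each returns a list of dicts, best first, with "score" (0 to 1); they miss things now and then, are a little off and sometimes report something else, mostly with a low value. They report only what shows in the picture. A call takes as long as a camera call. They do not tell look-alikes from the thing itself.
- bot.trace(camera, target): "region" (420x560 bool, what is visible of it) and "box" ([left, top, right, bottom] in pixels, round what is visible of it).
- bot.tip_of(camera, target): "centre" ([row, column] in pixels: a listed point, or the origin of a listed thing).
The state is a dict: "clock": time; "qpos": joint angles; "qd": joint speeds; "joint_efforts": joint torques, N m; "position": TCP position; "tool_rot": TCP orientation; "force": force on the tool from outside, world axes, zero at the start; "moment": the same for the moment, N m; "grip_width": finger opening in m.
Only numpy, scipy, OpenCV 4.12 (cv2) and the standard library are available. Lean on these libraries where they do the work, as an engineer would, in place of code of your own. Each camera call takes 0.05 s, during which the arm holds its last target.

TASK

In the rack of three sliding sample trays, first push the empty tray, which was left standing out, fully home; then hook a fingertip behind the lip of the tray that carries the six-sided slug and draw that tray out to its stop. Only one tray may be out at a time, so leave the round slug's tray home. Do it with the fingertips alone: do not pinch the tray fronts, do not touch or lift the slugs, which stay standing in their trays, and leave the things round about where they are.

Things in the scene. Friction and masses are not known exactly. Their poses are not given: they have to be found in the camera images.
- base: fixed steel base plate of the rack, 210 mm (x, front to back) x 380 (y) x 6 high, origin: middle of its underside; its yaw is that of the trays. On it three equal sliding trays stand side by side, a little staggered, 120 mm from middle to middle, rail tops 28 mm above the worktop. Their order changes. A fixed microscope about 0.25 m high stands to the left of the rack, a tall hardness tester to its right.
- empty_tray (a joint): how far the empty tray, which has been left part way out is drawn out, m: 0 = fully home, 0.10 = out at its stop. It slides along the -x of its front panel with a drag of about 2 N at slow speed and stays where it is left; hard stops at both ends. The tray is a shallow open pan 66 mm wide, inside floor 15 mm above the worktop, side walls 24 mm.
- empty_front (a point): flat grey front panel of the empty tray, which has been left part way out, 4 mm thick (x, origin in mid-thickness), 104 wide (y), 38 high; upper edge 48 mm above the worktop; origin: middle of its lower edge; x points level to the back of the rack (the way the tray goes home), y along the front to the left as seen from the front, z up
- empty_lip (a point): upright metal lip fixed to the back of the front panel of the empty tray, which has been left part way out, 5 mm thick (x, origin in mid-thickness), 98 wide (y), 20 high (from 30 to 50 mm above the worktop, 2 mm above the panel); origin at its lower edge, axes as the front panel. Behind it 74 mm of tray are free from above, up to a 6 mm high cross rib.
- hex_tray (a joint): how far the tray that carries the six-sided slug is drawn out, m: 0 = fully home, 0.10 = out at its stop. It slides along the -x of its front panel with a drag of about 2 N at slow speed and stays where it is left; hard stops at both ends. The tray is a shallow open pan 66 mm wide, inside floor 15 mm above the worktop, side walls 24 mm.
- hex_front (a point): flat grey front panel of the tray that carries the six-sided slug, 4 mm thick (x, origin in mid-thickness), 104 wide (y), 38 high; upper edge 48 mm above the worktop; origin: middle of its lower edge; x points level to the back of the rack (the way the tray goes home), y along the front to the left as seen from the front, z up
- hex_lip (a point): upright metal lip fixed to the back of the front panel of the tray that carries the six-sided slug, 5 mm thick (x, origin in mid-thickness), 98 wide (y), 20 high (from 30 to 50 mm above the worktop, 2 mm above the panel); origin at its lower edge, axes as the front panel. Behind it 74 mm of tray are free from above, up to a 6 mm high cross rib.
- round_tray (a joint): how far the tray that carries the round slug is drawn out, m: 0 = fully home, 0.10 = out at its stop. It slides along the -x of its front panel with a drag of about 2 N at slow speed and stays where it is left; hard stops at both ends. The tray is a shallow open pan 66 mm wide, inside floor 15 mm above the worktop, side walls 24 mm.
- round_front (a point): flat grey front panel of the tray that carries the round slug, 4 mm thick (x, origin in mid-thickness), 104 wide (y), 38 high; upper edge 48 mm above the worktop; origin: middle of its lower edge; x points level to the back of the rack (the way the tray goes home), y along the front to the left as seen from the front, z up
- round_lip (a point): upright metal lip fixed to the back of the front panel of the tray that carries the round slug, 5 mm thick (x, origin in mid-thickness), 98 wide (y), 20 high (from 30 to 50 mm above the worktop, 2 mm above the panel); origin at its lower edge, axes as the front panel. Behind it 74 mm of tray are free from above, up to a 6 mm high cross rib.
- hex_mid (a point): centre (half-way up) of the loose grey six-sided steel slug, 24 x 28 mm across, 24 high, about 0.1 kg, standing on end behind the cross rib of its tray
- round_mid (a point): centre of the loose round slug, 27 mm across, 27 high, dark with a bright top, standing on end behind the cross rib of its tray
- loupe: bystander, loose: black stand loupe (waisted barrel), 33 mm across, 35 mm high; origin at the middle of its underside
- test_block: bystander, loose: round steel reference block, 60 mm across, 14 mm high; origin at the middle of its underside
- notched_bar: bystander, loose: square steel bar with a small notch, lying, 10 x 55 x 10 mm; origin at the middle of its underside
- oil_bottle: bystander, loose: small dropper bottle, 35 mm across, 100 mm high; origin at the middle of its underside
- tweezers: bystander, loose: steel tweezers lying flat, 15 x 128 x 8 mm; origin at the middle of its underside
- flat_anvil: bystander, loose: mushroom-shaped anvil with a flat round head 59 mm across, 30 mm high; origin at the middle of its underside
- hex_slug: the same six-sided slug, origin at the middle of its underside
- round_slug: the same round slug, origin at the middle of its underside
There are look-alikes about, which are no part of the job. Leave any red or yellow look-alike of the hex_slug alone.

How it is judged:
On the way, in this order (a step that is already met when the one before it is completed fails the run):
1. the empty tray is pushed home (within 7 mm) (value of joint empty_tray below 0.007 m), for 0.2 s.
2. the six-sided slug's tray is drawn out to its stop (within 8 mm) (value of joint hex_tray above 0.092 m), for 0.2 s.
At the end, for the whole second after the job is handed in: The empty tray and the round slug's tray are home within 7 mm, the six-sided slug's tray is out within 8 mm of its 100 mm stop and at rest, and both slugs stand upright (within 0.2 rad) and still in the rear compartments of their own trays (value of joint each of empty_tray, round_tray below 0.007 m and value of joint hex_tray above 0.092 m and velocity of joint hex_tray below 0.01 m/s and x of hex_mid in the frame of hex_front between 0.09 and 0.152 m and y of hex_mid in the frame of hex_front between -0.03 and 0.03 m and z of hex_mid in the frame of hex_front below 0.028 m and angle between each of hex_mid, round_mid's own z axis and vertical below 0.2 rad and linear speed of each of hex_slug, round_slug below 0.02 m/s and x of round_mid in the frame of round_front between 0.09 and 0.152 m and y of round_mid in the frame of round_front between -0.03 and 0.03 m and z of round_mid in the frame of round_front below 0.028 m); the robot touches nothing.
It fails at once if a second tray is out: the empty one and the six-sided slug's at once, or the round slug's by more than 15 mm ((value of joint hex_tray above 0.025 m and value of joint empty_tray above 0.015 m) or value of joint round_tray above 0.015 m).
It fails at once if a tray front is pinched (pressed from the panel side and the lip side at once) ((contact force between the fingers and empty_tray_c5 above 1.5 N and contact force between the fingers and empty_tray_c6 above 1.5 N) or (contact force between the fingers and hex_tray_c5 above 1.5 N and contact force between the fingers and hex_tray_c6 above 1.5 N) or (contact force between the fingers and round_tray_c5 above 1.5 N and contact force between the fingers and round_tray_c6 above 1.5 N)).
It fails at once if a slug is touched by the fingers (contact force between the fingers and hex_slug above 1 N or contact force between the fingers and round_slug above 1 N).
It fails at once if a slug is lifted or tipped over (z of hex_mid in the frame of hex_front above 0.035 m or angle between any of hex_mid, round_mid's own z axis and vertical above 0.6 rad or z of round_mid in the frame of round_front above 0.035 m).
It fails at once if a bystander is moved more than 25 mm (distance of any of loupe, test_block, notched_bar, oil_bottle, tweezers, flat_anvil from where it was at the start of the episode above 0.025 m).
It also fails if it takes over 43 s, if anything falls off the work surface, if the arm or the gripper's body presses on something with over 40 N, if the wrist force passes 120 N, or if a joint passes its speed limit or range.

## Working session

There is one attempt and no reset: what is moved stays moved. The work goes in short steps, Python scripts to look and compute and a shell command to move; the robot and the scene stay as the last step left them, time stands still between calls to the robot, and variables do not carry over. Pictures are saved under pics/ and viewed, and the job is handed in when it is done.

```bash
mkdir -p pics
cat > h.py <<'E'
import numpy as np,cv2
from workcell import bot
from scipy.spatial.transform import Rotation as R
def cal(n):
    c=bot.get_calibration(n); return c
def rotm(o):
    o=np.array(o,float)
    return o if o.shape==(3,3) else R.from_euler('xyz',o).as_matrix()
def pts(c,d,rc):
    f=210/np.tan(np.radians(c['vertical_fov'])/2)
    rc=np.atleast_2d(rc).astype(float)
    z=d[rc[:,0].round().astype(int),rc[:,1].round().astype(int)]
    p=np.c_[(rc[:,1]-c['cx'])/f*z,(rc[:,0]-c['cy'])/f*z,z]
    return p@rotm(c['orientation']).T+np.array(c['origin'])
E
python3 - <<'E'
from h import *
s=bot.observe();print(s)
for n in ['top','side']:
    print(n,cal(n))
    im,d=bot.grab_frame(n); cv2.imwrite(f'pics/{n}0.png',im[:,:,::-1]); np.save(f'{n}0.npy',d)
    for t in ['empty_front','hex_front','round_front','empty_lip','hex_lip','round_lip','hex_mid','round_mid']:
        for r in bot.tip_of(n,t)[:2]:
            print(t,round(r['score'],2),np.round(r['centre']),pts(cal(n),d,r['centre']).round(3))
E
```

```text
{'clock': 0.0, 'qpos': array([-1.38520605,  0.52203802, -0.03632842,  1.59998863,  0.02119138,
        1.02110904, -0.11280554]), 'qd': array([-0.00079821, -0.00057528,  0.00042731, -0.00084704,  0.00118883,
        0.00098886, -0.00027629]), 'joint_efforts': array([ 9.33362708e-05, -9.27099538e+01,  1.98028497e+00, -3.69929373e+01,
        1.78745360e-02,  8.05174961e-03,  6.33253705e-06]), 'position': array([0.15807918, 0.60433153, 0.2307177 ]), 'tool_rot': array([-3.14043671e+00,  7.49489897e-05,  2.88578294e+00]), 'force': array([ 0.09654848, -0.55743937, -0.08010459]), 'moment': array([-0.00299331, -0.02363202, -0.02306895]), 'grip_width': 0.08551232366620794}
top {'vertical_fov': 52.60318447287427, 'cx': 271.32964770627905, 'cy': 212.84552978827912, 'origin': array([ 0.53419222, -0.04248385,  0.98946671]), 'orientation': array([-3.03723844, -0.00599976, -1.56253308])}
empty_front 0.86 [258. 272.] [[ 0.533 -0.049  0.051]]
hex_front 0.88 [223. 228.] [[0.613 0.053 0.006]]
round_front 0.93 [245. 327.] [[ 0.563 -0.177  0.006]]
empty_lip 0.62 [258. 271.] [[ 0.532 -0.048  0.051]]
hex_
[... 361 characters left out ...]
 , 0.48621375, 0.46360955]), 'orientation': array([-2.07003413,  0.02442249, -2.37459337])}
empty_front 0.77 [249. 314.] [[ 0.532 -0.049  0.001]]
empty_front 0.65 [189. 306.] [[ 0.669 -0.183  0.042]]
hex_front 0.76 [254. 240.] [[0.619 0.071 0.012]]
hex_front 0.58 [321. 239.] [[0.482 0.192 0.01 ]]
round_front 0.87 [214. 334.] [[ 0.568 -0.161  0.021]]
empty_lip 0.71 [236. 306.] [[ 0.533 -0.026  0.041]]
hex_lip 0.75 [244. 242.] [[0.615 0.066 0.033]]
hex_lip 0.5 [214. 336.] [[ 0.567 -0.167  0.019]]
round_lip 0.75 [205. 337.] [[ 0.569 -0.17   0.041]]
hex_mid 0.68 [218. 219.] [[0.728 0.031 0.034]]
hex_mid 0.64 [258. 375.] [[ 0.408 -0.073  0.024]]
round_mid 0.58 [185. 305.] [[ 0.688 -0.199  0.041]]
```

View pics/top0.png

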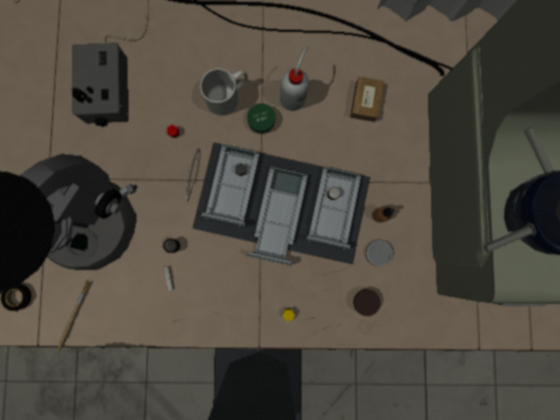

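View pics/side0.png

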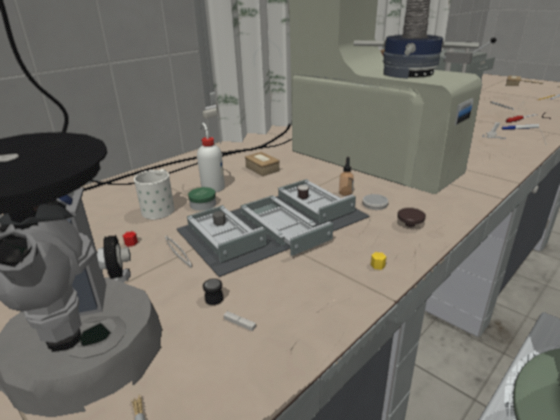

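The top view shows three trays. The left one (around 240,185) carries the grey hex slug and is home. The middle one is empty and stands out, with its front at (272,258). The right one (around 330,205) carries the round slug. The red and yellow look-alikes, at (173,131) and (289,314), stay put. Next I measure the geometry from depth.

Run:
```python
from h import *
d=np.load('top0.npy');c=cal('top')
rr,cc=np.mgrid[135:275,190:375]
rc=np.c_[rr.ravel(),cc.ravel()]
P=pts(c,d,rc)
img=cv2.imread('pics/top0.png')
crop=cv2.resize(img[135:275,185:375],None,fx=4,fy=4,interpolation=cv2.INTER_CUBIC)
cv2.imwrite('pics/crop.png',np.clip(crop*1.8,0,255).astype(np.uint8))
H=P[:,2]
print(np.histogram(H,bins=np.arange(-.02,.12,.005)))
m=(H>.043)&(H<.058)
lab=np.zeros((140,185),np.uint8);lab[m.reshape(140,185)]=255
n,l,st,ce=cv2.connectedComponentsWithStats(lab,connectivity=8)
for i in range(1,n):
    if st[i,4]<25: continue
    q=P[l.ravel()==i]
    (x,y),(w,h),a=cv2.minAreaRect((q[:,:2]*1000).astype(np.float32))
    print(st[i],q.mean(0).round(3),(x,y),(w,h),a)
cv2.imwrite('pics/lab.png',cv2.resize(lab,None,fx=4,fy=4,interpolation=0))
```

```text
(array([   0,    0,   12, 4354, 8121, 4104, 3244, 2224,  768, 1840,  342,
        112,  150,  422,  113,    0,    0,    0,    0,    0,    0,    0,
          0,    0,    0,    0,    0]), array([-2.00000000e-02, -1.50000000e-02, -1.00000000e-02, -5.00000000e-03,
        3.46944695e-18,  5.00000000e-03,  1.00000000e-02,  1.50000000e-02,
        2.00000000e-02,  2.50000000e-02,  3.00000000e-02,  3.50000000e-02,
        4.00000000e-02,  4.50000000e-02,  5.00000000e-02,  5.50000000e-02,
        6.00000000e-02,  6.50000000e-02,  7.00000000e-02,  7.50000000e-02,
        8.00000000e-02,  8.50000000e-02,  9.00000000e-02,  9.50000000e-02,
        1.00000000e-01,  1.05000000e-01,  1.10000000e-01,  1.15000000e-01]))
[ 10  78  46  13 187] [0.618 0.059 0.048] (618.823974609375, 60.221832275390625) (102.46831512451172, 9.214296340942383) 77.71622467041016
[115 101  46  13 190] [ 0.569 -0.174  0.048] (569.7626953125, -172.90805053710938) (101.6397476196289, 9.300063133239746) 77.84523010253906
[ 56 117  46  13 183] [ 0.533 -0.043  0.048] (533.1803588867188, -42.426692962646484) (101.58084869384766, 8.937278747558594) 77.86132049560547
```

View pics/crop.png

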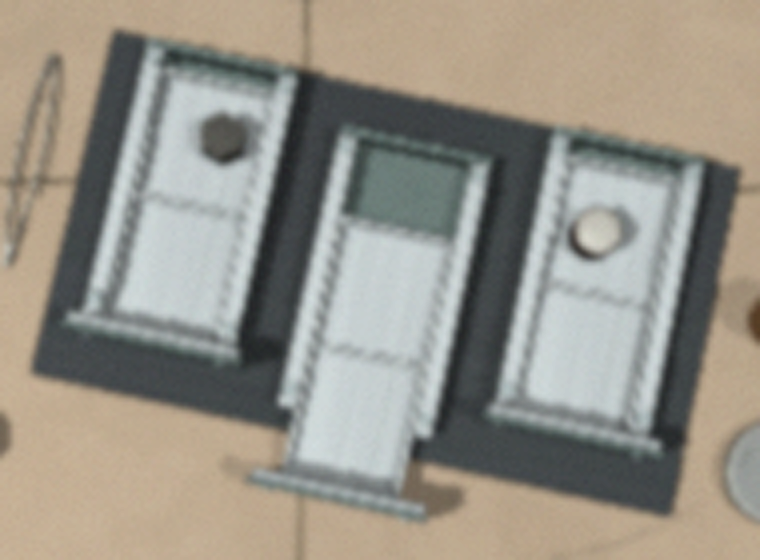

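View pics/lab.png

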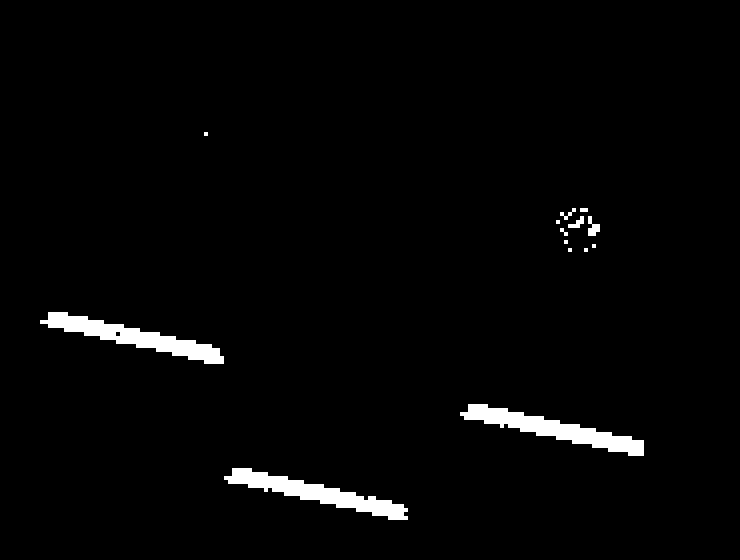

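Run:
```python
from h import *
for n in ['top','side']:
    d=np.load(n+'0.npy');c=cal(n)
    rr,cc=np.mgrid[0:420:2,0:560:2]
    rc=np.c_[rr.ravel(),cc.ravel()]
    P=pts(c,d,rc);P=P[d[rc[:,0],rc[:,1]]>0]
    print(n)
    for x in np.arange(0.85,0.05,-.05):
        row=[]
        for y in np.arange(.75,-.5,-.05):
            q=P[(abs(P[:,0]-x)<.025)&(abs(P[:,1]-y)<.025)]
            row.append('%4d'%(q[:,2].max()*1000) if len(q) else '   .')
        print('%.2f'%x,''.join(row))
```

```text
top
0.85    .   .   .   3   4   5   4  74 107  76   5  26  13  96  93  38  36   3   4   4  38  38   5 380 456
0.80    .   .   .   5   6   4   4   4   4   3   4  26   8   7  32  30   5   3   4   4   5   3   3 445 450
0.75    .   .   .   3   6   3   0   3   4 178   5   4  10  29  41  39  31  32  32  31  29   4   5 437 446
0.70    .   .   .   .   0   .   .   . 298 288  50   4  10  30  25  38  32  30  33  44  30   4   4 276 341
0.65    .   .   .   .   .   .   . 317 317 314 129   4   9  49  19  30  30  30  32  43  32  99   4 265 351
0.60    .   .   .   .   .   .   . 319 318 316  49  34   8  49  51  50  27  46  50  30  32  55   5 340 352
0.55    .   .   .   .   .   .  57 321 319 317   4  36  36   5   4  52  51  49  51  51  16  18   3 341 352
0.50    .   .   .   .   .   4  54 316 317 315   6  14   5   4   4   4  49  50   4   5   4  13   5 265 267
0.45    .   .   .   .  20  21   4 252  11   4   4  10   5   5   5   4   4   6   4   5  32  34   5 197 260
0.40    .   .   .   .  20  19   5  11   4   5   4   4   4   4   4   5  12  26   4   4  33  32   4   5   5
0.35    .   .   .   .   3   4   9  1
[... 1600 characters left out ...]
   3   2   2   3   3   3   3  23  25   3   3  31  30   2   2   2
0.35    .   .   .   .   .   .   .   .   .   2   2   2   2   3   2   2   2   2   2   2   2   2   3   3   3
0.30    .   .   .   .   .   .   .   .   .   .   .   .   .   .   .   .   .   .   .   .   .   .   .   .   .
0.25    .   .   .   .   .   .   .   .   .   .   .   .   .   .   .   .   .   .   .   .   .   .   .   .   .
0.20    .   .   .   .   .   .   .   .   .   .   .   .   .   .   .   .   .   .   .   .   .   .   .   .   .
0.15    .   .   .   .   .   .   .   .   .   .   .   .   .   2  11  12  10   2   1   .   .   .   .   .   .
0.10    .   .   .   .   .   .   .   .   .   .   .   .   .   .  21  21  15   9   1   .   .   .   .   .   .
```

```bash
python3 -m inch '[{"dy":-35,"hand":1},{"dy":-35,"hand":1},{"dy":-35,"hand":1},{"dy":-35,"hand":1},{"dy":-35,"hand":1},{"hand":1}]' 20
```

```text
schema error: expected keys dx, dy, dz, rx, ry, rz, hand
```

```bash
python3 -m inch '[{"dx":0,"dy":-35,"dz":0,"rx":0,"ry":0,"rz":0,"hand":1},{"dx":0,"dy":-35,"dz":0,"rx":0,"ry":0,"rz":0,"hand":1},{"dx":0,"dy":-35,"dz":0,"rx":0,"ry":0,"rz":0,"hand":1},{"dx":0,"dy":-35,"dz":0,"rx":0,"ry":0,"rz":0,"hand":1},{"dx":0,"dy":-35,"dz":0,"rx":0,"ry":0,"rz":0,"hand":1}]' 20
```

```text
clock: 1.4
position: [0.1135, 0.434, 0.2313]
tool_rot: [3.141, -0.0, 2.886]
force: [-0.7, -0.1, 1.3]
grip_width: 0.0122
```

```bash
python3 -m inch '[{"dx":-46,"dy":-2.5,"dz":0,"rx":0,"ry":0,"rz":0.104,"hand":1},{"dx":-46,"dy":-2.5,"dz":0,"rx":0,"ry":0,"rz":0.104,"hand":1},{"dx":-46,"dy":-2.5,"dz":0,"rx":0,"ry":0,"rz":0.104,"hand":1},{"dx":-46,"dy":-2.5,"dz":0,"rx":0,"ry":0,"rz":0.104,"hand":1},{"dx":-46,"dy":-2.5,"dz":0,"rx":0,"ry":0,"rz":0.104,"hand":1},{"dx":-46,"dy":-2.5,"dz":0,"rx":0,"ry":0,"rz":0.104,"hand":1},{"dx":-46,"dy":-2.5,"dz":0,"rx":0,"ry":0,"rz":0.104,"hand":1},{"dx":-46,"dy":-2.5,"dz":0,"rx":0,"ry":0,"rz":0.104,"hand":1},{"dx":-46,"dy":-2.5,"dz":0,"rx":0,"ry":0,"rz":0.104,"hand":1},{"dx":-46,"dy":-2.5,"dz":0,"rx":0,"ry":0,"rz":0.104,"hand":1}]'
```

```text
clock: 2.4
position: [0.4284, 0.1246, 0.2315]
tool_rot: [3.141, -0.0, 1.842]
force: [1.5, 0.6, 0.0]
grip_width: -0.0001
```

```bash
python3 -m inch '[{"dx":-43,"dy":5,"dz":0,"rx":0,"ry":0,"rz":0.121,"hand":1},{"dx":-42,"dy":10,"dz":0,"rx":0,"ry":0,"rz":0.121,"hand":1},{"dx":-40,"dy":15,"dz":0,"rx":0,"ry":0,"rz":0.121,"hand":1},{"dx":-38,"dy":20,"dz":0,"rx":0,"ry":0,"rz":0.121,"hand":1},{"dx":0,"dy":0,"dz":40,"rx":0,"ry":0,"rz":0,"hand":1},{"dx":0,"dy":0,"dz":40,"rx":0,"ry":0,"rz":0,"hand":1},{"dx":0,"dy":0,"dz":30,"rx":0,"ry":0,"rz":0,"hand":1},{"dx":0,"dy":0,"dz":0,"rx":0,"ry":0,"rz":0,"hand":1}]'
python3 - <<'E'
from h import *
im,d=bot.grab_frame('wrist');cv2.imwrite('pics/w1.png',im[:,:,::-1])
im,d=bot.grab_frame('side');cv2.imwrite('pics/s1.png',im[:,:,::-1])
E
```

```text
clock: 3.2
position: [0.4914, -0.033, 0.1186]
tool_rot: [-3.137, 0.002, 1.362]
force: [-0.4, 0.8, 0.3]
grip_width: -0.0001
```

View pics/s1.png

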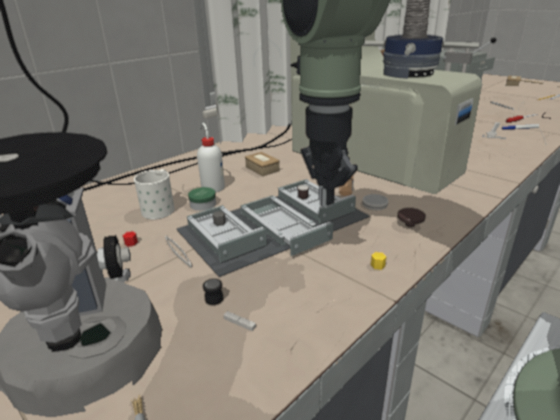

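View pics/w1.png

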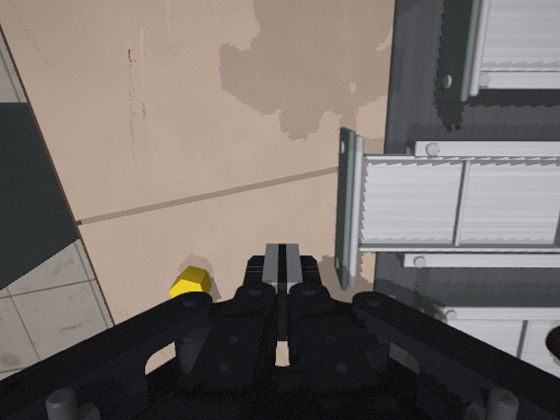

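The wrist view shows the empty tray's front as a vertical edge at column 350, parallel to the jaws. Its rail ends are at column 417, so the tray has roughly 35–40 mm to go. The tips are clear in front of it, so I descend and push.

```bash
python3 -m inch '[{"dx":0,"dy":0,"dz":35,"rx":0,"ry":0,"rz":0,"hand":1},{"dx":0,"dy":0,"dz":35,"rx":0,"ry":0,"rz":0,"hand":1},{"dx":0,"dy":0,"dz":22,"rx":0,"ry":0,"rz":0,"hand":1},{"dx":0,"dy":8,"dz":0,"rx":0,"ry":0,"rz":0,"hand":1},{"dx":0,"dy":8,"dz":0,"rx":0,"ry":0,"rz":0,"hand":1},{"dx":0,"dy":0,"dz":0,"rx":0,"ry":0,"rz":0,"hand":1}]'
python3 -m inch '[{"dx":0,"dy":5,"dz":0,"rx":0,"ry":0,"rz":0,"hand":1},{"dx":0,"dy":5,"dz":0,"rx":0,"ry":0,"rz":0,"hand":1},{"dx":0,"dy":5,"dz":0,"rx":0,"ry":0,"rz":0,"hand":1},{"dx":0,"dy":5,"dz":0,"rx":0,"ry":0,"rz":0,"hand":1}]'
```

```text
clock: 3.9
position: [0.5115, -0.0365, 0.0314]
tool_rot: [3.138, -0.001, 1.362]
force: [-0.7, 0.2, -0.0]
grip_width: 0.0003
clock: 4.3
position: [0.5288, -0.0403, 0.0295]
tool_rot: [-3.142, -0.0, 1.362]
force: [-1.6, 0.9, 1.9]
grip_width: -0.0
```

```bash
python3 -m inch '[{"dx":0,"dy":5,"dz":0,"rx":0,"ry":0,"rz":0,"hand":1},{"dx":0,"dy":5,"dz":0,"rx":0,"ry":0,"rz":0,"hand":1},{"dx":0,"dy":5,"dz":0,"rx":0,"ry":0,"rz":0,"hand":1}]'
python3 -m inch '[{"dx":0,"dy":3,"dz":0,"rx":0,"ry":0,"rz":0,"hand":1},{"dx":0,"dy":3,"dz":0,"rx":0,"ry":0,"rz":0,"hand":1}]'
python3 - <<'E'
from h import *
im,d=bot.grab_frame('wrist');cv2.imwrite('pics/w2.png',im[:,:,::-1]);print(bot.observe()['force'])
E
```

```text
clock: 4.6
position: [0.5435, -0.0436, 0.0293]
tool_rot: [-3.142, 0.0, 1.362]
force: [-1.2, 0.9, 2.6]
grip_width: -0.0001
clock: 4.8
position: [0.5492, -0.0448, 0.0292]
tool_rot: [-3.141, 0.0, 1.362]
force: [-1.6, 0.7, 1.1]
grip_width: 0.0001
[0.09234718 0.53724699 0.22669219]
```

View pics/w2.png

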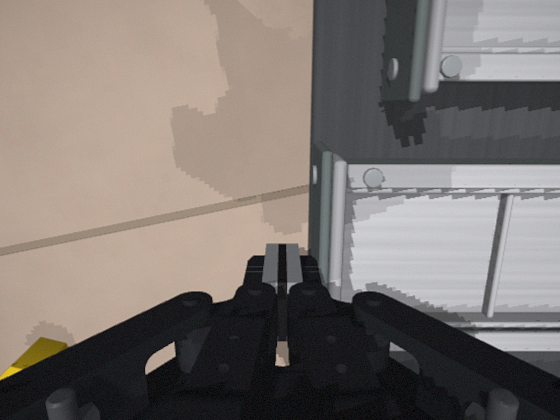

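The panel is at column 320 and the rail front is now hard up behind the lip. I keep pushing gently until the force rises.

```bash
python3 -m inch '[{"dx":0,"dy":3,"dz":0,"rx":0,"ry":0,"rz":0,"hand":1},{"dx":0,"dy":3,"dz":0,"rx":0,"ry":0,"rz":0,"hand":1}]'
python3 -m inch '[{"dx":0,"dy":2,"dz":0,"rx":0,"ry":0,"rz":0,"hand":1},{"dx":0,"dy":2,"dz":0,"rx":0,"ry":0,"rz":0,"hand":1}]'
```

```text
clock: 5.05
position: [0.5517, -0.0453, 0.0289]
tool_rot: [-3.135, -0.0, 1.362]
force: [-32.8, 7.2, 28.2]
grip_width: 0.0003
clock: 5.25
position: [0.552, -0.0454, 0.0287]
tool_rot: [-3.127, -0.001, 1.362]
force: [-52.6, 12.2, 47.4]
grip_width: -0.0004
```

Hard stop reached. I back off, rise and check.

```bash
python3 -m inch '[{"dx":0,"dy":-10,"dz":0,"rx":0,"ry":0,"rz":0,"hand":1},{"dx":0,"dy":-15,"dz":0,"rx":0,"ry":0,"rz":0,"hand":1},{"dx":0,"dy":-15,"dz":0,"rx":0,"ry":0,"rz":0,"hand":1},{"dx":0,"dy":0,"dz":-35,"rx":0,"ry":0,"rz":0,"hand":1},{"dx":0,"dy":0,"dz":-45,"rx":0,"ry":0,"rz":0,"hand":1},{"dx":0,"dy":0,"dz":-20,"rx":0,"ry":0,"rz":0,"hand":1},{"dx":0,"dy":0,"dz":0,"rx":0,"ry":0,"rz":0,"hand":1}]'
python3 - <<'E'
from h import *
im,d=bot.grab_frame('wrist');cv2.imwrite('pics/w3.png',im[:,:,::-1]);c=cal('wrist')
rr,cc=np.mgrid[0:420,0:560];rc=np.c_[rr.ravel(),cc.ravel()];P=pts(c,d,rc)
for z in (0,):
  m=(P[:,2]>.043)&(P[:,2]<.056)&(d.ravel()>0)&(P[:,0]>.5)
  n,l,st,ce=cv2.connectedComponentsWithStats(m.reshape(420,560).astype(np.uint8))
  for i in range(1,n):
    if st[i,4]<150: continue
    q=P[l.ravel()==i]; print(st[i],q.mean(0).round(3),cv2.minAreaRect((q[:,:2]*1000).astype(np.float32)))
print(bot.observe()['position'],bot.observe()['force'])
im,d=bot.grab_frame('side');cv2.imwrite('pics/s3.png',im[:,:,::-1])
E
```

```text
clock: 5.95
position: [0.5213, -0.0385, 0.132]
tool_rot: [3.137, -0.001, 1.362]
force: [-0.1, 0.1, -1.3]
grip_width: -0.0003
[ 395    0   26  104 1725] [0.614 0.041 0.047] ((614.5706176757812, 39.188682556152344), (57.05157470703125, 10.111629486083984), 77.93524169921875)
[ 344  130   23  152 2168] [ 0.569 -0.047  0.047] ((568.8575439453125, -49.79476547241211), (103.66490936279297, 9.472171783447266), 77.81639862060547)
[ 0.52051018 -0.03830713  0.13038469] [-0.05241042 -0.11150431 -0.59166322]
```

View pics/w3.png

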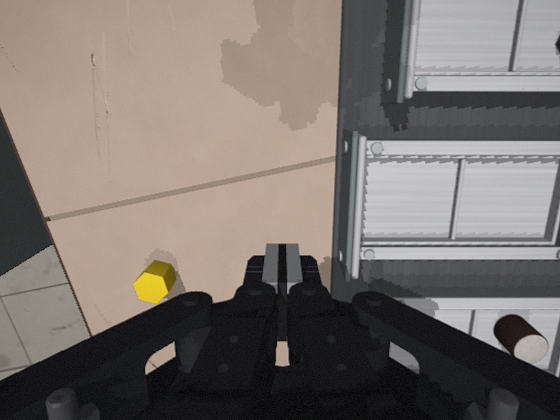

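View pics/s3.png

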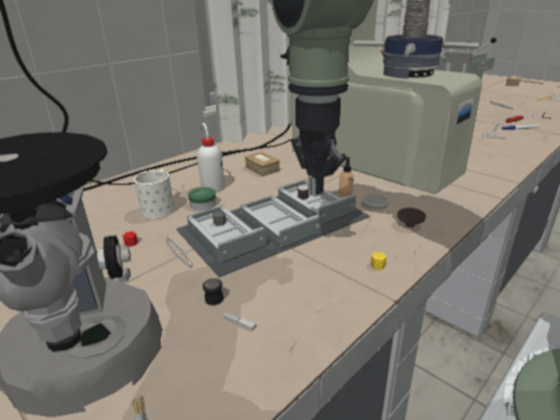

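The empty tray is home: its front now sits at (569,-50) mm, which is about 37 mm of travel, and the rails butt against it. Next I move above the space behind the hex lip, which is at the top right of the wrist view at column 410.

```bash
python3 -m inch '[{"dx":23,"dy":21.5,"dz":0,"rx":0,"ry":0,"rz":0,"hand":1},{"dx":23,"dy":21.5,"dz":0,"rx":0,"ry":0,"rz":0,"hand":1},{"dx":23,"dy":21.5,"dz":0,"rx":0,"ry":0,"rz":0,"hand":1},{"dx":23.5,"dy":21.5,"dz":0,"rx":0,"ry":0,"rz":0,"hand":1},{"dx":24,"dy":21.5,"dz":0,"rx":0,"ry":0,"rz":0,"hand":1},{"dx":0,"dy":0,"dz":20,"rx":0,"ry":0,"rz":0,"hand":1},{"dx":0,"dy":0,"dz":20,"rx":0,"ry":0,"rz":0,"hand":1},{"dx":0,"dy":0,"dz":0,"rx":0,"ry":0,"rz":0,"hand":1},{"dx":0,"dy":0,"dz":0,"rx":0,"ry":0,"rz":0,"hand":1}]'
python3 - <<'E'
from h import *
s=bot.observe();print(s['position'],s['tool_rot'])
p=np.array(s['position'])[:2]*1000;dd=p-np.array([618.8,60.2]);print('behind',dd@[.977,-.211],'lat',dd@[.211,.977])
im,d=bot.grab_frame('wrist');cv2.imwrite('pics/w4.png',im[:,:,::-1])
E
```

```text
clock: 6.95
position: [0.6485, 0.0527, 0.0886]
tool_rot: [-3.14, 0.001, 1.361]
force: [0.6, 0.1, 0.2]
grip_width: 0.0002
[0.648541   0.05273409 0.08859743] [-3.14008711e+00  8.05797894e-04  1.36123795e+00]
behind 30.63226284805046 lat -1.0188401307960195
```

View pics/w4.png

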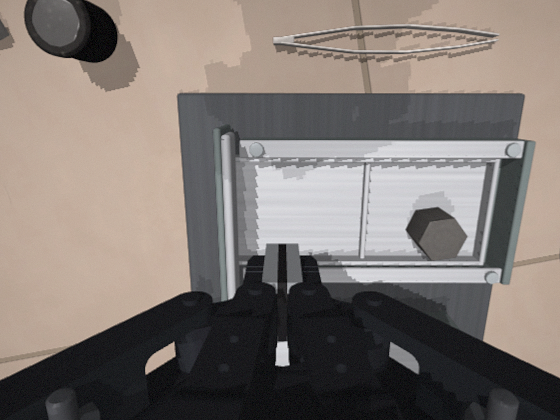

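Tips are between the lip (column 230) and the rib (column 365), laterally centred. The hex slug at (437,232) is well behind. Descending.

```bash
python3 -m inch '[{"dx":0,"dy":0,"dz":25,"rx":0,"ry":0,"rz":0,"hand":1},{"dx":0,"dy":0,"dz":25,"rx":0,"ry":0,"rz":0,"hand":1},{"dx":0,"dy":0,"dz":12,"rx":0,"ry":0,"rz":0,"hand":1},{"dx":0,"dy":0,"dz":0,"rx":0,"ry":0,"rz":0,"hand":1}]'
python3 -m inch '[{"dx":0,"dy":-4,"dz":0,"rx":0,"ry":0,"rz":0,"hand":1},{"dx":0,"dy":-4,"dz":0,"rx":0,"ry":0,"rz":0,"hand":1},{"dx":0,"dy":-4,"dz":0,"rx":0,"ry":0,"rz":0,"hand":1},{"dx":0,"dy":-4,"dz":0,"rx":0,"ry":0,"rz":0,"hand":1},{"dx":0,"dy":-4,"dz":0,"rx":0,"ry":0,"rz":0,"hand":1}]'
```

```text
clock: 7.4
position: [0.6485, 0.053, 0.0266]
tool_rot: [-3.14, 0.001, 1.362]
force: [-0.3, -0.2, 0.1]
grip_width: -0.0001
clock: 7.9
position: [0.6295, 0.0575, 0.0279]
tool_rot: [3.14, -0.0, 1.362]
force: [1.8, 0.1, 1.5]
grip_width: -0.0
```

```bash
python3 -m inch '[{"dx":0,"dy":-5,"dz":0,"rx":0,"ry":0,"rz":0,"hand":1},{"dx":0,"dy":-5,"dz":0,"rx":0,"ry":0,"rz":0,"hand":1},{"dx":0,"dy":-5,"dz":0,"rx":0,"ry":0,"rz":0,"hand":1},{"dx":0,"dy":-5,"dz":0,"rx":0,"ry":0,"rz":0,"hand":1},{"dx":0,"dy":-5,"dz":0,"rx":0,"ry":0,"rz":0,"hand":1}]'
python3 - <<'E'
from h import *
s=bot.observe();print(s['position'],s['tool_rot'])
im,d=bot.grab_frame('side');cv2.imwrite('pics/s5.png',im[:,:,::-1])
im,d=bot.grab_frame('wrist');cv2.imwrite('pics/w5.png',im[:,:,::-1])
E
```

```text
clock: 8.4
position: [0.6045, 0.0626, 0.0273]
tool_rot: [3.142, -0.0, 1.362]
force: [1.8, 0.4, 1.6]
grip_width: -0.0002
[0.60454549 0.06263778 0.02729919] [ 3.14158880e+00 -2.16708639e-05  1.36182929e+00]
```

View pics/w5.png

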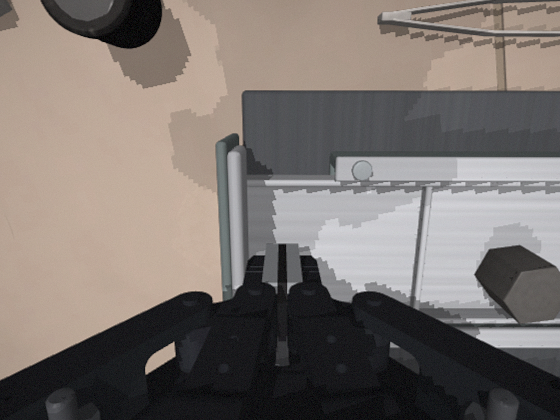

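View pics/s5.png

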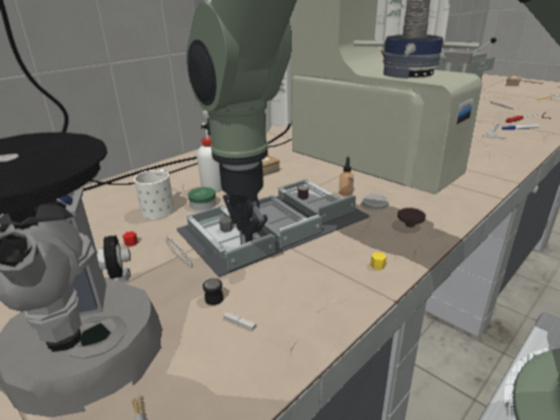

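The tray follows the tips: the lip at column 237 is against the fingers and the slug is standing at (520,282). Loupe and bar are clear of the panel path. Continuing.

```bash
python3 -m inch '[{"dx":0,"dy":-5,"dz":0,"rx":0,"ry":0,"rz":0,"hand":1},{"dx":0,"dy":-5,"dz":0,"rx":0,"ry":0,"rz":0,"hand":1},{"dx":0,"dy":-5,"dz":0,"rx":0,"ry":0,"rz":0,"hand":1},{"dx":0,"dy":-5,"dz":0,"rx":0,"ry":0,"rz":0,"hand":1},{"dx":0,"dy":-5,"dz":0,"rx":0,"ry":0,"rz":0,"hand":1},{"dx":0,"dy":-5,"dz":0,"rx":0,"ry":0,"rz":0,"hand":1},{"dx":0,"dy":-5,"dz":0,"rx":0,"ry":0,"rz":0,"hand":1},{"dx":0,"dy":-5,"dz":0,"rx":0,"ry":0,"rz":0,"hand":1},{"dx":0,"dy":-5,"dz":0,"rx":0,"ry":0,"rz":0,"hand":1},{"dx":0,"dy":-5,"dz":0,"rx":0,"ry":0,"rz":0,"hand":1}]'
python3 -m inch '[{"dx":0,"dy":-4,"dz":0,"rx":0,"ry":0,"rz":0,"hand":1},{"dx":0,"dy":-4,"dz":0,"rx":0,"ry":0,"rz":0,"hand":1},{"dx":0,"dy":-4,"dz":0,"rx":0,"ry":0,"rz":0,"hand":1}]'
python3 -m inch '[{"dx":0,"dy":-3,"dz":0,"rx":0,"ry":0,"rz":0,"hand":1},{"dx":0,"dy":-3,"dz":0,"rx":0,"ry":0,"rz":0,"hand":1}]'
```

```text
clock: 9.5
position: [0.5556, 0.073, 0.0273]
tool_rot: [-3.142, -0.0, 1.362]
force: [2.4, 0.5, -0.7]
grip_width: 0.0002
clock: 9.8
position: [0.544, 0.0754, 0.0273]
tool_rot: [3.142, -0.0, 1.362]
force: [2.2, 0.0, -0.9]
grip_width: -0.0001
clock: 10.0
position: [0.5385, 0.0767, 0.0274]
tool_rot: [3.141, -0.0, 1.362]
force: [16.7, -2.5, -6.4]
grip_width: -0.0002
```

```bash
python3 -m inch '[{"dx":0,"dy":-2,"dz":0,"rx":0,"ry":0,"rz":0,"hand":1},{"dx":0,"dy":0,"dz":0,"rx":0,"ry":0,"rz":0,"hand":1}]'
```

```text
clock: 10.2
position: [0.5386, 0.0766, 0.0276]
tool_rot: [3.137, -0.0, 1.361]
force: [15.0, -1.9, -10.8]
grip_width: 0.0001
```

At the stop. Now I ease off the lip and rise straight up.

```bash
python3 -m inch '[{"dx":0,"dy":6,"dz":0,"rx":0,"ry":0,"rz":0,"hand":1},{"dx":0,"dy":6,"dz":0,"rx":0,"ry":0,"rz":0,"hand":1},{"dx":0,"dy":0,"dz":0,"rx":0,"ry":0,"rz":0,"hand":1},{"dx":0,"dy":0,"dz":-30,"rx":0,"ry":0,"rz":0,"hand":1},{"dx":0,"dy":0,"dz":-40,"rx":0,"ry":0,"rz":0,"hand":1},{"dx":0,"dy":0,"dz":-40,"rx":0,"ry":0,"rz":0,"hand":1},{"dx":0,"dy":0,"dz":-40,"rx":0,"ry":0,"rz":0,"hand":1},{"dx":0,"dy":0,"dz":0,"rx":0,"ry":0,"rz":0,"hand":1}]'
python3 - <<'E'
from h import *
im,d=bot.grab_frame('wrist');cv2.imwrite('pics/w6.png',im[:,:,::-1]);c=cal('wrist')
rr,cc=np.mgrid[0:420,0:560];rc=np.c_[rr.ravel(),cc.ravel()];P=pts(c,d,rc)
m=(P[:,2]>.043)&(P[:,2]<.056)&(d.ravel()>0)&(P[:,0]>.45)
n,l,st,ce=cv2.connectedComponentsWithStats(m.reshape(420,560).astype(np.uint8))
for i in range(1,n):
    if st[i,4]<150: continue
    q=P[l.ravel()==i]; r=cv2.minAreaRect((q[:,:2]*1000).astype(np.float32));print(st[i],r,'xp',np.dot(r[0],[.977,-.211]))
im,d=bot.grab_frame('side');cv2.imwrite('pics/s6.png',im[:,:,::-1])
E
```

```text
clock: 11.0
position: [0.55, 0.0746, 0.1817]
tool_rot: [3.136, -0.003, 1.361]
force: [-0.0, 0.3, -1.4]
grip_width: -0.0
[ 236  121   15  129 1421] ((521.2584838867188, 83.30332946777344), (103.11701965332031, 9.213834762573242), 77.93814086914062) xp 491.692536239624
[327 267  12  33 300] ((576.290771484375, -12.852118492126465), (28.2730655670166, 9.012155532836914), 77.97838592529297) xp 565.7478807420731
```

View pics/w6.png

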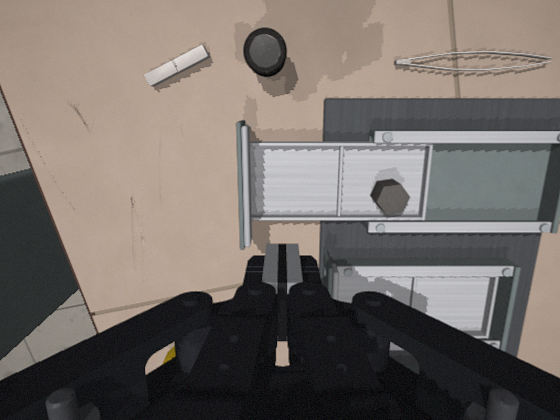

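View pics/s6.png

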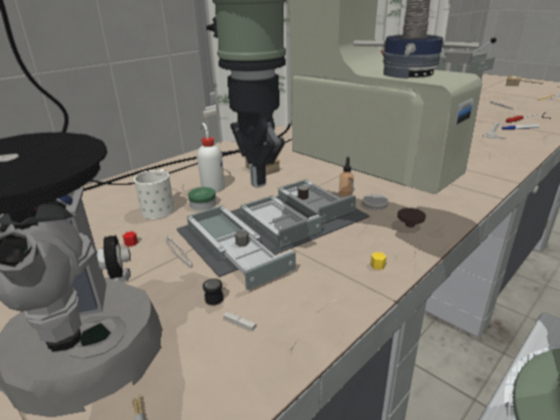

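The hex tray is about 100 mm out, its slug stands behind the rib, the other two trays are home, and the gripper is clear. Handing in.

```bash
python3 -c "
from workcell import bot
print(bot.observe()['clock'],bot.observe()['force']);print(bot.job_done())"
```

```text
11.1 [-0.61742069  0.24371292  0.12839211]
the job is handed in; nothing more can be done
None
```

I pushed the empty middle tray home, then hooked the shut fingertips behind the hex tray's lip and drew that tray out to its stop. The job was handed in at 11.1 s. It reports no verdict, so the result below rests on my own checks.

- **Empty tray:** it moved about 37 mm, until the force against the hard stop rose to about 50 N. Its last measured position agreed with the home position to about 1 mm.
- **Hex tray:** depth measurements show the front moved from 592 to 492 mm along the slide, about 100 mm. The stop was also felt, at about 17 N.
- **Slugs and round tray:** the hex slug still stands behind its rib. The round slug's tray was never touched and looks home in the side view; I did not measure it again by depth.
- **Surroundings:** the bystanders show no movement in the pictures, and the gripper is about 0.18 m up, touching nothing. No check failed or disagreed.

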